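# Air the harmonica in its open case

### The job

The harmonica is damp from playing, so set it to dry: lay it flat in the grey-lined half of its open red case, setting it down rather than dropping it, and guide the black-knobbed lever of the hopper vent through its zigzag gate from the shut slot to the half-open slot (the third of the four, where the lever stands upright fore and aft), letting it settle back into the pocket of that slot. Leave the other things on the ledge where they are.

Things in the scene. Friction and masses are not known exactly. Their poses are not given: they have to be found in the camera images.
- harmonica_mid (a point): chrome diatonic harmonica, loose, 102 mm long (its own y axis), 27 mm deep (x, the row of mouth holes faces -x), 20 mm tall (z), about 70 g; this point is its centre, 10 mm above what it lies on. It may lie in the case either way round.
- case: red plastic harmonica case, fixed, open flat like a book. Origin: underside centre of the grey-lined half that takes the harmonica: 44 (x) by 120 mm (y) outside, 38 by 114 mm inside, floor 2 mm above the ledge, walls 12.5 mm high, but the middle 64 mm of each long (y-running) wall is scooped down to 6 mm for fingers.
- vent_control: hopper vent, fixed to the ledge. Origin: underside centre of its lever box, 122 (x) by 80 mm (y), 98 mm tall, with the aluminium gate plate on top; +x is the way the lever opens the vent, y sideways. The air hood, 97 mm tall, joins its -y side and ends at y -195 mm. A spring pulls the lever to -x, 3 to 5 N at the knob; let go, it drops into its slot's pocket and stays. Friction holds it sideways.
- lever_knob (a point): centre of the black ball knob, 30 mm across, on the 8 mm steel stem of the vent lever, 150 mm from the pivot along the stem (165 mm above the ledge when upright, about 152 mm in the shut slot); its surroundings are free down to the plate
- lever_swing (a joint): fore-and-aft angle of the vent lever, rad: 0 upright, positive towards the box's +x (opens the flap). Shut pocket -0.40, ajar pocket -0.30, half-open pocket 0.0, full-open pocket +0.31. At the plate x = 80 mm times its tangent.
- lever_side (a joint): sideways angle of the vent lever, rad: 0 on the gate's middle, positive towards the box's +y; about -0.11 in the right lane (slots 1 and 3), +0.11 in the left lane (slots 2 and 4). At the plate y = 80 mm times its tangent over the cosine of lever_swing.
- stick_mug: white mug, 82 mm across, 95 mm tall, with two wooden drumsticks standing in it, up to 400 mm above the ledge; loose, leave alone. Origin: underside centre.
- peg_winder: green peg winder lying on the ledge, about 120 by 60 by 22 mm; loose, leave alone. Origin: under its middle.
- blue_case: second harmonica case, blue and shut, 48 (x) by 122 (y) by 26 mm; loose, leave alone. Origin: underside centre.
- reed_brush: small wooden cleaning brush lying on the ledge, 130 mm long (x), 10 mm thick, dark bristles at its +x end; loose, leave alone. Origin: under its middle.
- metronome: black electronic metronome, 45 (x) by 105 (y) by 70 mm; loose, leave alone. Origin: underside centre.
- case_lid (a point): centre of the inside of the case's unlined lid, which lies open flat 46 mm to the +x side of the lined half; same plan, walls 9.5 mm high, scooped alike, black snap tongue on its far edge. Not for the harmonica. Axes as the case's.
- gate_centre (a point): gate centre, mid-plane of the 6 mm plate; axes as the box's. The 8 mm stem's centre line there can run (x, y in mm, play 2 mm): slot 1 shut y -9, x -35 to -13; cross at x -15; slot 2 ajar y +9, x -25 to 12; cross at x 10; slot 3 half open y -9, x 0 to 37; cross at x 35; slot 4 full open y +9, x 25 to 37. Each slot's pocket is its low-x end (slot 3: x 0).
- lever_pivot (a point): point about which the vent lever swings both ways: inside the box, 15 mm above the ledge, 80 mm under the gate centre; axes as the box's
- vent_flap (a point): middle of the hood beside the lever box, 60 mm above the ledge: here the white flap, 120 by 72 mm, turns with the lever on the same shaft (leans to -x when shut). Nothing to do here.
Mind the look-alikes: they are no part of the job. What is shaped like the part that bears harmonica_mid but brown or pink is not meant.

How it is judged:
By the outcome, as a careful person would: the job done as asked, in the order asked, and still so for the second after the job is handed in, with the robot touching nothing.
It also fails if it takes over 54 s, if anything falls off the work surface, if the arm or the gripper's body presses on something with over 40 N, if the wrist force passes 120 N, or if a joint passes its speed limit or range.

### The arm

A 6-joint arm with a two-finger parallel gripper is mounted at the origin on the work surface. World frame = base frame: x ahead of the robot, y to its left, z up, the work surface at z = 0. Lengths are in m, angles in rad, forces in N, time in s.
With the tool pointing down it reaches from about 0.35 to 0.8 m from the base axis. Payload 7.3 kg.
Tool frame: the origin (TCP) lies between the finger pads; the fingertips stand 25 mm ahead of it and the grasp point (between the pads) lies 6 mm ahead of it (r.tip_extent is the distance from the TCP to the fingertips, in m); z points along the fingers, y is the direction in which the jaws open and shut (so a half turn about z gives the same grasp; the last joint's range is limited). The gripper opens to 85 mm and grips with 20 to 120 N. Pads are 22 mm wide; open, the fingers measure 114 mm over their backs; the gripper's body (76 mm by 85 mm) begins 54 mm behind the grasp point. The pads swing forward as they close: fully open they stand 13 mm farther back than shut.
Start: joints at [-1.365, 0.342, 1.524, -0, 1.275, -0.146], TCP at [0.181, -0.493, 0.256] pointing down, gripper open.
Joint ranges: [-2.53, 2.53], [-0.77, 2.02], [0.04, 2.7], [-1, 4.14], [0.28, 2.66], [-3.11, 3.11]. Speed limits (rad/s): [2.57, 2.57, 3.14, 3.14, 3.14, 3.14].

### API

Orientations are given as a unit quaternion [x, y, z, w].
In Python, from workcell import r, command_gripper, optics gives the robot as it stands. The module is installed in compiled form; this text tells all that it offers. Calls block until the motion is done:
- r.reach(position, orientation): joint-space move of the TCP to a pose.
- r.move_straight(position, orientation=None, speed=0.15, max_force=None): straight line of the TCP; orientation=None keeps the orientation; speed is the mean speed in m/s. With max_force (N) it stops when the force on the tool has changed by that much, and returns True; else False.
- r.movej(angles): joint-space move.
- command_gripper(opening, force=None): finger opening in m; force is the grip in N (None keeps the last); returns when the fingers have stopped.
- r.hold(seconds).
- r.solve_ik(position, orientation): joint angles nearest the present ones, or None.
- r.read_state(): the state.
- optics.get_image(name): name is "scene" or "top"; returns (picture, depth): 420x560x3 uint8, red, green, blue; 420x560 float32, m along the optical axis (not along the pixel's ray), 0 where there is no reading.
- optics.camera_model(name): a dict with "K" (3x3 intrinsics, pixels), "R" (3x3) and "t" (3): a world point X has camera coordinates R X + t. Camera axes: x right, y down, z forward; pixel columns grow to the right and rows downward; lengths in m; the calibration is good to about 2 mm. A picture is of the moment at which its call begins. camera_model takes no time and is no camera call.
A pose or a line that the arm cannot do raises r.PlanningError and nothing moves.
- r.finish_job(): hands the job in, once; it reports no verdict.
The state is a dict: "time_s": time; "joint_positions": joint angles; "dq": joint speeds; "tau": joint torques, N m; "eef_pos": TCP position; "eef_rot": TCP orientation; "contact_force": force on the tool from outside, world axes, zero at the start; "torque": the same for the moment, N m; "grip_width": finger opening in m.
Only numpy, scipy, OpenCV 4.12 (cv2) and the standard library are available. Lean on these libraries where they do the work, as an engineer would, in place of code of your own. Each camera call takes 0.05 s, during which the arm holds its last target. There are 200 camera calls.

## Working session

There is one attempt and no reset: what is moved stays moved. The work goes in short steps, each a Python script; the robot and the scene stay as the last script left them, time stands still between calls to the robot, and variables do not carry over. Pictures are saved under pics/ and viewed, about 8 in all and at most 12, crops included, and the job is handed in when it is done.

```bash
mkdir -p pics
cat > h.py <<'E'
import numpy as np, cv2
from workcell import r, command_gripper, optics
def snap(n,tag):
    p,d=optics.get_image(n); np.savez(f'pics/{tag}.npz',p=p,d=d); cv2.imwrite(f'pics/{tag}.png',p[:,:,::-1]); return p,d
def pts(n,d):
    m=optics.camera_model(n);K,R,t=[np.array(m[k]) for k in('K','R','t')]
    v,u=np.mgrid[:420,:560]; c=np.stack([(u-K[0,2])/K[0,0]*d,(v-K[1,2])/K[1,1]*d,d],-1)
    return (c-t)@R
def ray(n,u,v,z):
    m=optics.camera_model(n);K,R,t=[np.array(m[k]) for k in('K','R','t')]
    o=-R.T@t; w=R.T@np.linalg.inv(K)@np.array([u,v,1.]); return o+w*(z-o[2])/w[2]
E
python3 - <<'E'
from h import *
for n in('scene','top'):
    snap(n,n+'0'); m=optics.camera_model(n); print(n,m['K'],-np.array(m['R']).T@m['t'])
print(r.read_state())
a=cv2.imread('pics/top0.png');b=cv2.imread('pics/scene0.png')
E
```

```text
scene [[424.36517102   0.         275.7750748 ]
 [  0.         424.36517102 205.73376465]
 [  0.           0.           1.        ]] [0.96907454 0.73021313 1.18736517]
top [[385.82676737   0.         281.04751477]
 [  0.         385.82676737 206.23029449]
 [  0.           0.           1.        ]] [0.40294458 0.02804653 1.09467788]
{'time_s': 0.1, 'joint_positions': array([-1.36499416e+00,  3.42683851e-01,  1.52489893e+00,  5.11897867e-05,
        1.27540582e+00, -1.45993563e-01]), 'dq': array([ 0.00044586, -0.00134151, -0.00214034, -0.00106728, -0.00017125,
        0.00045873]), 'tau': array([ 1.80651557e-03, -4.34448195e+01, -2.46491772e+01, -1.41582568e-04,
        4.64842102e-03,  2.91839888e-05]), 'eef_pos': array([ 0.18087975, -0.49252444,  0.25568732]), 'eef_rot': array([ 9.84570883e-01,  1.74984823e-01,  3.60083993e-06, -6.98395073e-04]), 'contact_force': array([ 0.3608715 , -0.04135393, -0.2289852 ]), 'torque': array([-0.00609319,  0.00522297,  0.04291275]), 'grip_width': 0.08552176111042244}
```

View pics/top0.png

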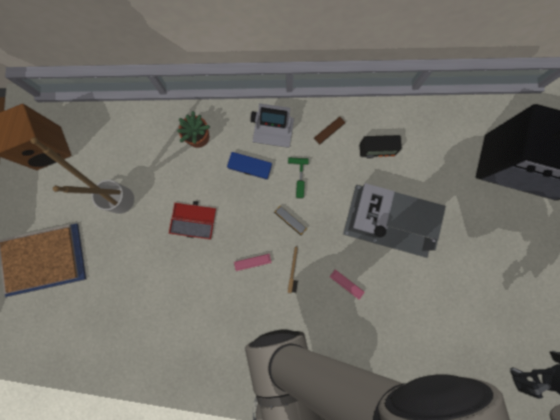

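View pics/scene0.png

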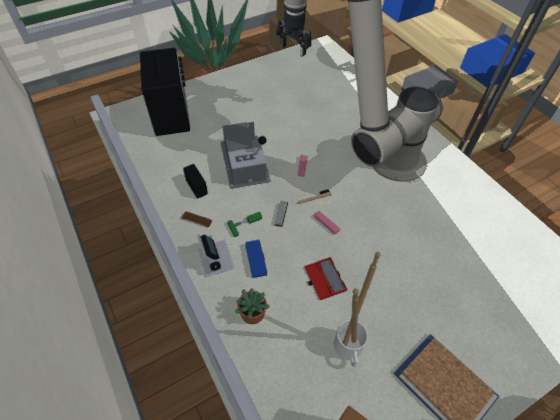

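Run:
```python
from h import *
a=cv2.imread('pics/top0.png');b=cv2.imread('pics/scene0.png')
c=lambda i,x,y,w=100,h=75:cv2.resize(i[y:y+h,x:x+w],(400,300),interpolation=cv2.INTER_CUBIC)
cv2.imwrite('pics/m1.png',np.vstack([np.hstack([c(a,345,180),c(b,210,115)]),np.hstack([c(a,240,190),c(a,150,190)])]))
d=np.load('pics/top0.npz')['d'];P=pts('top',d)
ds=np.load('pics/scene0.npz')['d'];Ps=pts('scene',ds)
for n,im,Q in(('top',a,P),('scene',b,Ps)):
    hsv=cv2.cvtColor(im,cv2.COLOR_BGR2HSV)
    red=((hsv[...,0]<6)|(hsv[...,0]>174))&(hsv[...,1]>150)&(hsv[...,2]>70)
    k,l,s,cc=cv2.connectedComponentsWithStats(red.astype(np.uint8))
    for i in range(1,k):
        if s[i,4]>60: print(n,'red',s[i],cc[i],np.median(Q[l==i],0))
print('ledge z',P[300,200],P[250,320],P[200,330])
for uv in((291,220),(280,212),(300,228),(380,232),(192,228),(195,214),(378,205),(410,220)):
    print(uv,P[uv[1],uv[0]].round(4))
print('scene',[Ps[v,u].round(4) for u,v in((281,213),(262,140))])
```

```text
top red [173 204  42  19 571] [193.91243433 212.82136602] [0.54384614 0.27572306 0.00259443]
scene red [305 258  42  42 585] [320.44786325 280.28034188] [0.54165916 0.2807761  0.00433876]
ledge z [0.30032548 0.25648109 0.00043382] [ 4.31733998e-01 -8.03828704e-02 -1.46355115e-04] [ 0.57364068 -0.11358714  0.00136086]
(291, 220) [5.16e-01 1.00e-04 2.19e-02]
(280, 212) [0.5393 0.0304 0.0201]
(300, 228) [ 0.4928 -0.0243  0.0256]
(380, 232) [ 0.4677 -0.2095  0.1668]
(192, 228) [5.007e-01 2.814e-01 4.000e-04]
(195, 214) [0.5402 0.2727 0.0034]
(378, 205) [ 0.5557 -0.2487  0.0078]
(410, 220) [ 0.5021 -0.3067  0.0978]
scene [array([0.5218, 0.0089, 0.0185]), array([ 0.4776, -0.2011,  0.1617])]
```

View pics/m1.png

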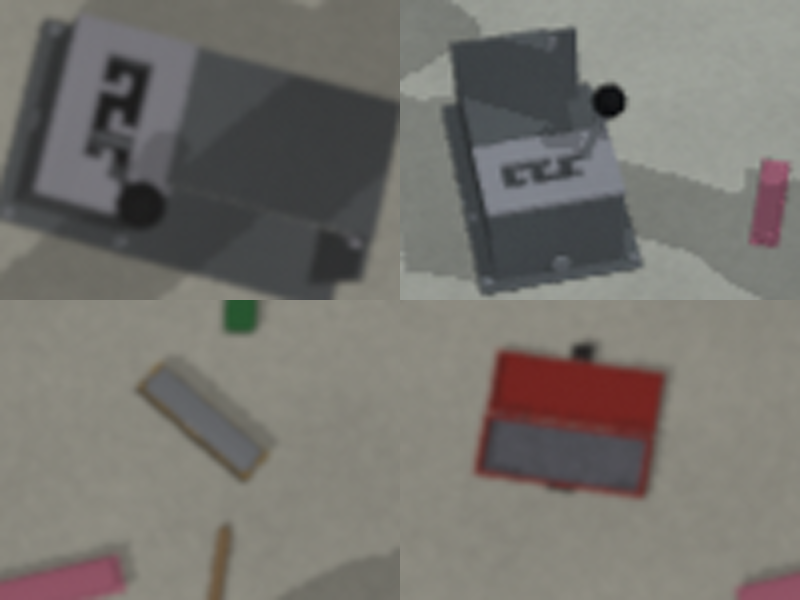

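```bash
cat > m.py <<'E'
from h import *
def rect(n,mask,z,hull=False):
    cs,_=cv2.findContours(mask.astype(np.uint8),cv2.RETR_EXTERNAL,cv2.CHAIN_APPROX_NONE)
    c=max(cs,key=cv2.contourArea)[:,0]
    w=np.array([ray(n,u,v,z)[:2] for u,v in c])
    (x,y),(a,b),t=cv2.minAreaRect((w*1000).astype(np.float32))
    if a<b:a,b,t=b,a,t+90
    return np.round([x,y,a,b,(t+90)%180-90],1)  # angle of the long side vs +x
def load(n,tag):
    f=np.load(f'pics/{tag}.npz');p,d=f['p'],f['d'];P=pts(n,d)
    hsv=cv2.cvtColor(p,cv2.COLOR_RGB2HSV).astype(int)
    return p,d,P,hsv
def near(P,x,y,rad): return np.hypot(P[...,0]-x,P[...,1]-y)<rad
E
python3 - <<'E'
from m import *
for n in('top','scene'):
    p,d,P,h=load(n,n+'0')
    H=near(P,.516,0,.08)&(P[...,2]>.010)&(P[...,2]<.05)
    H&=~((h[...,0]>45)&(h[...,0]<90)&(h[...,1]>90))
    print(n,'harm',rect(n,H,.02),np.median(P[H],0).round(4))
    H2=cv2.morphologyEx(H.astype(np.uint8),cv2.MORPH_OPEN,np.ones((3,3)))
    print('  opened',rect(n,H2,.02))
    red=near(P,.52,.28,.12)&((h[...,0]<8)|(h[...,0]>172))&(h[...,1]>110)
    print(n,'case red',rect(n,red,.008))
    cs,hi=cv2.findContours(red.astype(np.uint8),cv2.RETR_CCOMP,cv2.CHAIN_APPROX_NONE)
    ho=[c for c,q in zip(cs,hi[0]) if q[3]>=0]
    if ho:
        c=max(ho,key=cv2.contourArea); m=np.zeros((420,560),np.uint8);cv2.drawContours(m,[c],-1,1,-1)
        print('  lining',rect(n,m,.006))
    V=near(P,.53,-.24,.12)&(h[...,2]>105)&(h[...,1]<50)&(P[...,2]>.085)&(P[...,2]<.11)
    print(n,'plate',rect(n,V,.098),V.sum(), 'Vrange',np.percentile(h[...,2][V],[5,50,95]))
    tp=near(P,.53,-.28,.2)&(P[...,2]>.088)&(P[...,2]<.11)
    print(n,'boxtop',rect(n,tp,.098))
    K=near(P,.47,-.21,.06)&(P[...,2]>.13)&(P[...,2]<.19)&(h[...,2]<70)
    v,u=np.nonzero(K); print('knob px',u.mean(),v.mean(),K.sum(),np.median(P[K],0))
    print('  ray z.152',ray(n,u.mean(),v.mean(),.152))
E
```

```text
top harm [515.3   2.  100.9  27.7  48. ] [ 5.163e-01 -1.000e-04  1.900e-02]
  opened [515.3   2.  100.9  27.7  48. ]
top case red [541.  276.  120.   54.   77.6]
  lining [536.2 229.5   4.1   4.   44.5]
top plate [ 533.  -214.6  120.9   78.9  -16.7] 846 Vrange [109. 122. 124.]
top boxtop [ 512.  -280.9  219.1  122.9   73.3]
knob px 380.05 231.11666666666667 120 [ 0.47015916 -0.21057476  0.162917  ]
  ray z.152 [ 0.47084679 -0.21354746  0.152     ]
scene harm [521.8   8.4 103.9  27.6  48. ] [0.5218 0.0087 0.0193]
  opened [521.8   8.4 103.9  27.6  48. ]
scene case red [523.7 282.3 122.   90.7  80.8]
  lining [500.9 284.2 116.   43.2  80.9]
scene plate [ 534.6 -212.   121.1   85.7  -16.6] 486 Vrange [110. 138. 141.]
scene boxtop [ 516.4 -274.7  230.   122.4   73.3]
knob px 261.56363636363636 139.96363636363637 55 [ 0.47899263 -0.20382143  0.16067134]
  ray z.152 [ 0.47413794 -0.21080792  0.152     ]
```

Run:
```python
from m import *
for n in('top','scene'):
    p,d,P,h=load(n,n+'0')
    for s in(60,80,100):
        red=near(P,.52,.28,.12)&((h[...,0]<10)|(h[...,0]>168))&(h[...,1]>s)
        m=cv2.morphologyEx(red.astype(np.uint8),cv2.MORPH_CLOSE,np.ones((3,3)))
        cs,hi=cv2.findContours(m,cv2.RETR_CCOMP,cv2.CHAIN_APPROX_NONE)
        ho=[c for c,q in zip(cs,hi[0]) if q[3]>=0]
        print(n,s,'outer',rect(n,m,.008),[ (lambda mm:(cv2.drawContours(mm,[c],-1,1,-1),rect(n,mm,.005))[1])(np.zeros((420,560),np.uint8)) for c in ho if cv2.contourArea(c)>50])
print(r.tip_extent)
```

```text
top 60 outer [522.5 279.6 123.6  93.7  80.8] [array([499.1, 284.3, 115. ,  40.8,  81.2])]
top 80 outer [523.3 279.5 121.6  91.3  80.8] []
top 100 outer [523.3 279.5 119.7  87.4  80.4] []
scene 60 outer [523.7 281.7 125.3  93.7  80.9] [array([500.3, 283.8, 114. ,  40.5,  81. ])]
scene 80 outer [524.1 282.1 124.   92.7  80.8] [array([500.5, 284.1, 114.8,  41.5,  80. ])]
scene 100 outer [523.6 282.4 122.2  91.6  81.2] [array([499.7, 283.9, 116.1,  41.8,  80.9])]
0.025
```

```bash
cat >> h.py <<'E'
from scipy.spatial.transform import Rotation as Ro
def q(phi):
    p=np.radians(phi);y=np.array([np.cos(p),np.sin(p),0]);z=np.array([0,0,-1.])
    return Ro.from_matrix(np.stack([np.cross(y,z),y,z],1)).as_quat()
def st(msg=''):
    s=r.read_state();print(msg,round(s['time_s'],2),s['eef_pos'].round(4),'F',s['contact_force'].round(1),'w',round(s['grip_width'],4))
E
python3 - <<'E'
from h import *
command_gripper(.05,30)
r.reach([.518,.005,.20],q(-42)); st('above')
r.move_straight([.518,.005,.032],speed=.12,max_force=8); st('down')
command_gripper(0,30); st('grip')
r.move_straight([.518,.005,.15],speed=.15); st('lift')
r.reach([.5003,.2843,.15],q(-9.1)); st('over case')
for n in('top','scene'): snap(n,n+'1')
a=cv2.imread('pics/top1.png')[150:270,120:280];b=cv2.imread('pics/scene1.png')[200:320,250:410]
cv2.imwrite('pics/m2.png',np.hstack([cv2.resize(i,(400,300),interpolation=cv2.INTER_CUBIC) for i in(a,b)]))
E
```

```text
above 2.71 [0.5181 0.0042 0.2001] F [ 0.4 -0.4 -0.3] w 0.0501
down 4.26 [0.5184 0.0049 0.0326] F [ 0.2  0.3 -0. ] w 0.0499
grip 4.59 [0.5184 0.0049 0.0327] F [-0.  -0.9  5.5] w 0.026
lift 5.53 [0.5174 0.0051 0.1491] F [-0.7 -0.4 -0.7] w 0.0262
over case 6.61 [0.5005 0.2832 0.1496] F [-0.1 -0.4 -0.4] w 0.0262
```

View pics/m2.png

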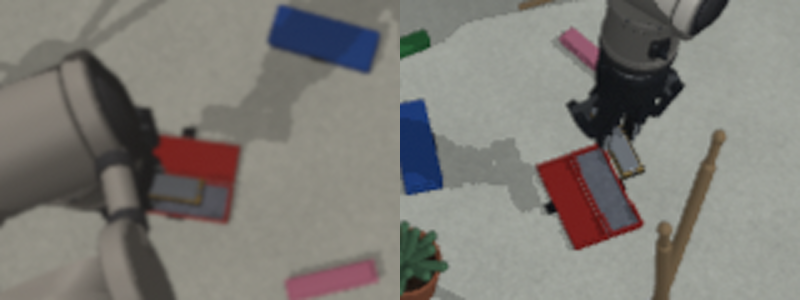

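Run:
```python
from m import *
t=np.radians(-9.1);ex=np.array([np.cos(t),np.sin(t)]);ey=np.array([-ex[1],ex[0]])
for n in('top','scene'):
    p,d,P,h=load(n,n+'1')
    z=P[...,2]; M=near(P,.5,.2843,.085)&(z>.11)&(z<.152)&(h[...,2]>65)
    k,l,s,c=cv2.connectedComponentsWithStats(M.astype(np.uint8))
    for i in range(1,k):
        if s[i,4]<25: continue
        v,u=np.nonzero(l==i)
        w=np.array([ray(n,a,b,.138)[:2] for a,b in zip(u,v)])-[.5005,.2838]
        A=w@ex*1000;B=w@ey*1000
        print(n,s[i],'x',A.min().round(1),A.max().round(1),'y',B.min().round(1),B.max().round(1),'z',np.percentile(P[l==i][:,2],[5,50,95]).round(3),rect(n,l==i,.138))
```

```text
top [180 214  23  19 226] x -14.6 25.2 y -58.3 -5.7 z [0.129 0.136 0.14 ] [498.6 250.5  51.6  37.6  73.8]
scene [331 250  17  21 185] x -25.4 23.5 y -9.4 53.9 z [0.127 0.136 0.142] [508.3 304.2  64.6  42.5  60.7]
```

Run:
```python
from m import *
t=np.radians(-9.1);ex=np.array([np.cos(t),np.sin(t)]);ey=np.array([-ex[1],ex[0]])
T=np.array([.5003,.2843])+.0042*ey
r.move_straight([*T,.055],q(-9.1),speed=.12); r.hold(.2); st('hover')
for n in('top','scene'): snap(n,n+'2')
a=cv2.imread('pics/top2.png')[180:255,145:245];b=cv2.imread('pics/scene2.png')[235:310,280:380]
cv2.imwrite('pics/m3.png',np.hstack([cv2.resize(i,(400,300),interpolation=cv2.INTER_CUBIC) for i in(a,b)]))
p,d,P,h=load('top','top2');z=P[...,2]; M=near(P,*T,.085)&(z>.028)&(z<.06)&(h[...,2]>65)&(h[...,1]<90)
v,u=np.nonzero(M);w=np.array([ray('top',a,b,.043)[:2] for a,b in zip(u,v)])-T
print(len(u),np.percentile(w@ex*1000,[0,5,95,100]),np.percentile(w@ey*1000,[0,3,97,100]))
```

```text
hover 7.85 [0.5014 0.2886 0.0558] F [-0.4 -0.1 -1.3] w 0.0259
171 [-24.41875314 -13.32773813  12.13011353  19.8989506 ] [-57.04906328 -55.2551812  -10.31099951  -7.45344728]
```

View pics/m3.png

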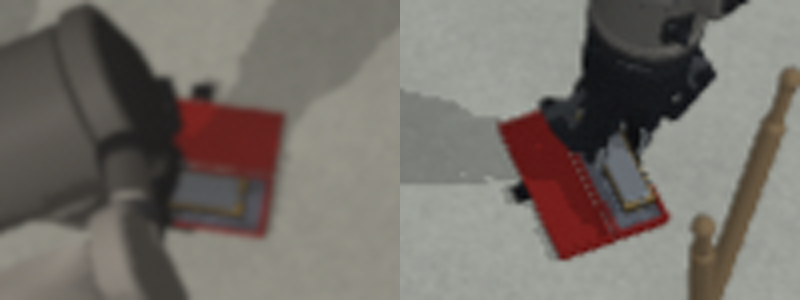

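Run:
```python
from m import *
t=np.radians(-9.1);ex=np.array([np.cos(t),np.sin(t)]);ey=np.array([-ex[1],ex[0]])
T=np.array([.4998,.2843])+.0042*ey
r.move_straight([*T,.039],speed=.06); st('low')
print(r.move_straight([*T,.0325],speed=.02,max_force=4)); st('touch')
command_gripper(.042,30); st('open')
r.move_straight([*T,.15],speed=.15); st('up')
r.reach([.45,.05,.25],q(-30))
for n in('top','scene'): snap(n,n+'3')
a=cv2.imread('pics/top3.png')[180:255,145:245];b=cv2.imread('pics/scene3.png')[235:310,280:380]
cv2.imwrite('pics/m4.png',np.hstack([cv2.resize(i,(400,300),interpolation=cv2.INTER_CUBIC) for i in(a,b)]))
for n in('top','scene'):
    p,d,P,h=load(n,n+'3');M=near(P,.5,.2843,.06)&(P[...,2]>.012)
    print(n,M.sum(),np.percentile(P[M][:,2],[5,50,95]).round(4),rect(n,M,.022))
```

```text
low 8.37 [0.5001 0.2883 0.0383] F [ 0.1 -0.6  0.3] w 0.0263
True
touch 8.68 [0.5009 0.2887 0.0345] F [0.5 0.4 3.8] w 0.026
open 8.97 [0.5002 0.2883 0.0336] F [ 0.4 -0.5 -0.1] w 0.042
up 9.9 [0.4999 0.2882 0.1491] F [-0.8  0.1 -0.2] w 0.042
top 410 [0.0132 0.0205 0.0251] [499.6 285.5 107.4  27.1  80.8]
scene 321 [0.0128 0.0211 0.0262] [506.7 291.8 108.6  37.4  73.7]
```

View pics/m4.png

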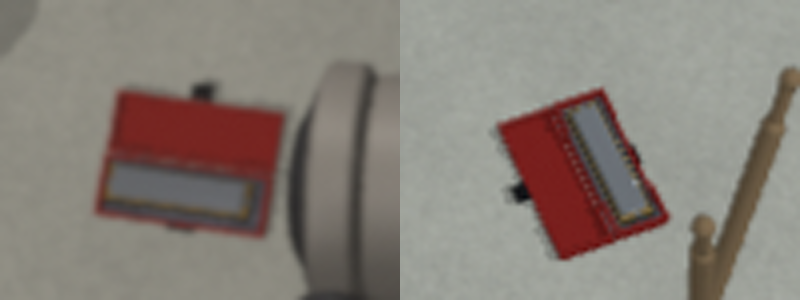

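```bash
cat > lev.py <<'E'
from m import *
t=np.radians(-16.7);EX=np.array([np.cos(t),np.sin(t),0]);EY=np.array([-EX[1],EX[0],0])
PIV=np.array([.5332,-.2133,.015])
def tcp(px,py):
    v=np.array([px,py,80.]);v*=.150/np.linalg.norm(v)
    return PIV+v[0]*EX+v[1]*EY+[0,0,v[2]+.005]
def plate():
    w=r.read_state()['eef_pos']-[0,0,.005]-PIV; return np.round(np.array([w@EX,w@EY])*80/w[2],1)
def go(px,py,f=14,sp=.04):
    s=r.move_straight(tcp(px,py),speed=sp,max_force=f); F=r.read_state()['contact_force']
    print((px,py),'stop' if s else 'ok',plate(),'F box',(F@EX).round(1),(F@EY).round(1),F[2].round(1),'t',round(r.read_state()['time_s'],2)); return s
E
python3 - <<'E'
from lev import *
p,d,P,h=load('top','top3');M=near(P,.4996,.2855,.045)&(P[...,2]>.015)&(h[...,1]<80)
A=np.c_[P[M][:,:2]-[.4996,.2855],np.ones(M.sum())];print('harm top plane',np.linalg.lstsq(A,P[M][:,2],rcond=None)[0])
command_gripper(.06)
k=tcp(-33.8,-9)
r.reach(k+[0,0,.08],q(-106.7)); r.move_straight(k,q(-106.7),speed=.1,max_force=10); st('at knob')
command_gripper(0,35); st('grip')
for w in((-25,-9),(-15,-9),(-15,0),(-15,9)):
    if go(*w): break
for n in('top','scene'): snap(n,n+'4')
E
```

```text
harm top plane [ 0.10377569 -0.02151534  0.02127164]
at knob 13.32 [ 0.4735 -0.2115  0.158 ] F [0.2 0.6 0.2] w 0.0597
grip 13.71 [ 0.4733 -0.2115  0.1581] F [-1.9  1.1  5.1] w 0.0278
(-25, -9) ok [-25.7  -8.9] F box -6.5 0.8 7.3 t 14.22
(-15, -9) ok [-15.4  -9. ] F box -3.0 1.2 -2.7 t 14.81
(-15, 0) ok [-13.9  -0. ] F box 3.3 0.4 4.7 t 15.38
(-15, 9) ok [-15.7   9.1] F box -5.1 -2.4 7.7 t 15.94
```

Run:
```python
from lev import *
for w in((-5,9),(3,9),(10,9),(10,0),(10,-9),(5,-9),(0.5,-9)):
    if go(*w): break
for n in('top','scene'): snap(n,n+'5')
b=cv2.imread('pics/scene5.png')[100:190,200:320]
cv2.imwrite('pics/m5.png',cv2.resize(b,(640,480),interpolation=cv2.INTER_CUBIC))
```

```text
(-5, 9) ok [-5.5  9.2] F box -5.1 -0.4 8.8 t 16.65
(3, 9) ok [2.4 9.5] F box -4.0 1.0 5.8 t 17.18
(10, 9) ok [10.   9.1] F box -0.2 0.1 -0.3 t 17.65
(10, 0) ok [10.  -0.1] F box 0.1 -0.2 0.2 t 18.22
(10, -9) ok [10.  -9.1] F box -0.4 -0.5 0.2 t 18.78
(5, -9) ok [ 4.9 -8.9] F box -0.7 -0.3 -0.1 t 19.17
(0.5, -9) ok [ 0.4 -9. ] F box -0.6 -0.8 0.9 t 19.52
```

View pics/m5.png

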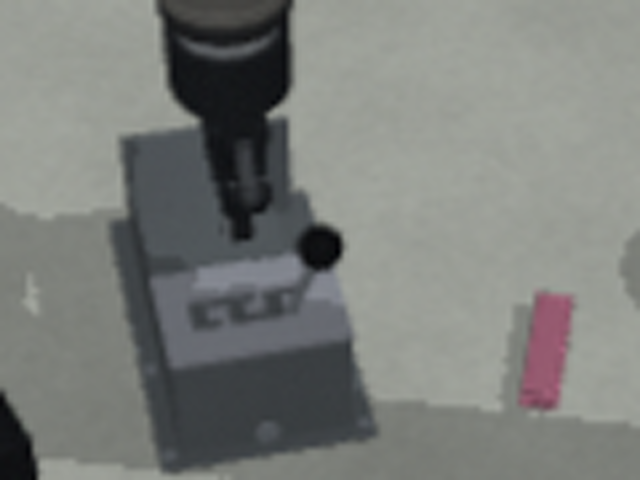

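The lever slipped out of the grip (the ball was held too high), and the knob now sits at about (318,245) in the crop, back near slot 1 or 2. I'll open, back off, measure it and regrip lower.

```bash
cat >> lev.py <<'E'
def knob(tag):
    out=[]
    for n in('top','scene'):
        p,d,P,h=load(n,tag%n)
        K=near(P,PIV[0]-.02,PIV[1],.08)&(P[...,2]>.135)&(P[...,2]<.19)&(h[...,2]<70)
        v,u=np.nonzero(K)
        if len(u)<15: print(n,'none',len(u)); continue
        w=ray(n,u.mean(),v.mean(),.160)-PIV; print(n,len(u),'knob box mm',(w@EX*1000).round(1),(w@EY*1000).round(1),'plate~',np.round(np.array([w@EX,w@EY])*80/.145,1))
def pose(px,py): return (tcp(px,py)-PIV-[0,0,.005])*1000
E
python3 - <<'E'
from lev import *
command_gripper(.06); e=r.read_state()['eef_pos']; r.move_straight(e+[0,0,.06],speed=.15)
r.reach([.42,.0,.27],q(-90))
for n in('top','scene'): snap(n,n+'6')
print('shut'); knob('%s0'); print('now'); knob('%s6')
for n,w in(('shut',(-33.8,-9)),('ajar',(-24.7,9)),('ajar right',(-24.7,-9))):
    v=pose(*w); print(n,(v@EX).round(1),(v@EY).round(1))
a=cv2.imread('pics/top6.png')[170:260,325:445];b=cv2.imread('pics/scene6.png')[100:190,200:320]
cv2.imwrite('pics/m6.png',np.hstack([cv2.resize(i,(400,300),interpolation=cv2.INTER_CUBIC) for i in(a,b)]))
E
```

```text
shut
top 120 knob box mm -60.8 -16.4 plate~ [-33.5  -9. ]
scene 55 knob box mm -55.7 -6.5 plate~ [-30.7  -3.6]
now
top 118 knob box mm -44.7 15.3 plate~ [-24.7   8.4]
scene 61 knob box mm -42.2 19.6 plate~ [-23.3  10.8]
shut -58.1 -15.5
ajar -44.0 16.0
ajar right -44.0 -16.0
```

View pics/m6.png

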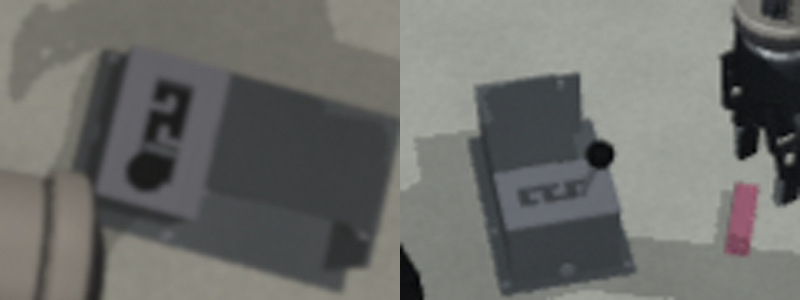

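The lever is in the ajar pocket (slot 2). I'll regrip 7 mm lower and harder, and keep watching the grip width.

```bash
sed -i 's/v\[2\]+.005\]/v[2]+OFF]/; s/\[0,0,.005\]-PIV; return/[0,0,OFF]-PIV; return/; s/^PIV=/OFF=-.002\nPIV=/; s/,.t.,round/,"w",round(r.read_state()["grip_width"],4),"t",round/' lev.py
python3 - <<'E'
from lev import *
k=tcp(-24.7,9)
r.reach(k+[0,0,.08],q(-106.7)); r.move_straight(k,q(-106.7),speed=.1,max_force=10); st('at knob')
command_gripper(0,60); st('grip')
for w in((-15,9),(-5,9),(3,9),(10,9)):
    if go(*w) or r.read_state()['grip_width']<.022: break
else:
    for w in((10,0),(10,-9)):
        if go(*w) or r.read_state()['grip_width']<.022: break
E
```

```text
at knob 23.66 [ 0.4961 -0.1853  0.1562] F [-0.6 -0.2  0.6] w 0.06
grip 24.06 [ 0.4959 -0.1853  0.1563] F [-1.5  1.7  5.7] w 0.0273
(-15, 9) ok [-15.7   8.9] F box -6.6 0.9 8.3 w 0.0278 t 24.63
(-5, 9) ok [-5.  9.] F box 0.0 0.5 0.6 w -0.0001 t 25.24
```

Run:
```python
from lev import *
e=r.read_state()['eef_pos']; r.move_straight(e+[0,0,.07],speed=.2)
T=np.array([.43,-.08,.25]); r.reach(T,q(-16.7))
for w,tag in((.0,'7a'),(.029,'7b'),(.06,'7c')):
    command_gripper(w,30); e=r.read_state()['eef_pos']
    snap('scene','scene'+tag); p,d,P,h=load('scene','scene'+tag)
    M=near(P,e[0],e[1],.07)&(P[...,2]>.18)&(P[...,2]<.35); z=np.sort(P[M][:,2])
    # lowest image row of the tool -> height of a point on the finger (plane through the tool)
    print(w,round(r.read_state()['time_s'],2),e.round(4),M.sum(),'low z below TCP mm',((e[2]-z[[0,3,8,15]])*1000).round(1))
snap('top','top7')
print('lever');knob_ok=None
from lev import knob
np.savez('pics/scene7.npz',**np.load('pics/scene7c.npz')); knob('%s7')
b=cv2.imread('pics/scene4.png')[90:165,215:315];c=cv2.imread('pics/scene7b.png')
m=optics.camera_model('scene');u,v,w=np.array(m['K'])@(np.array(m['R'])@T+m['t']);u,v=int(u/w),int(v/w);print('tcp px',u,v)
c=c[v-40:v+35,u-50:u+50]
cv2.imwrite('pics/m7.png',np.hstack([cv2.resize(i,(400,300),interpolation=cv2.INTER_CUBIC) for i in(b,c)]))
```

```text
0.0 27.31 [ 0.4301 -0.0802  0.2498] 641 low z below TCP mm [23.3 19.2 16.6 13.1]
0.029 27.75 [ 0.43 -0.08  0.25] 669 low z below TCP mm [23.6 18.2 14.6 12.3]
0.06 28.21 [ 0.43 -0.08  0.25] 692 low z below TCP mm [21.4 15.3 12.3  8.9]
lever
top none 0
scene 62 knob box mm -42.0 19.4 plate~ [-23.2  10.7]
tcp px 293 138
```

View pics/m7.png

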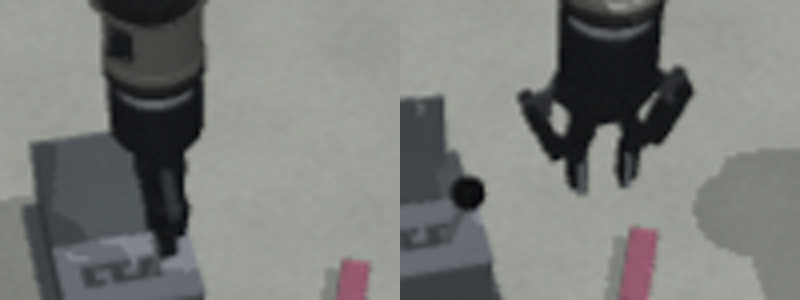

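```bash
sed -i 's/^OFF=.*/OFF=.003/' lev.py
python3 - <<'E'
from lev import *
k=tcp(-24.7,9); Q=q(-36.7)
r.reach(k+[0,0,.07],Q); r.move_straight(k,Q,speed=.1,max_force=10); st('at knob')
command_gripper(0,40); st('grip')
def ok(w): return not go(*w,sp=.06) and r.read_state()['grip_width']>.024
for w in((-12,9),(-1,9),(10,9),(10,0),(10,-9),(4,-9)):
    if not ok(w): break
st('end')
E
```

```text
at knob 29.68 [ 0.496  -0.1853  0.1612] F [0.7 0.5 0.3] w 0.0601
grip 30.07 [ 0.4955 -0.1852  0.1611] F [-3.7  1.9  6.5] w 0.0278
(-12, 9) stop [-18.7   9.2] F box -0.8 -0.9 3.4 w 0.0279 t 30.37
end 30.37 [ 0.5054 -0.1874  0.1635] F [-1.  -0.7  3.4] w 0.0279
```

Run:
```python
from lev import *
def ok(w): return not go(*w,f=30,sp=.04) and r.read_state()['grip_width']>.024
for w in((-12,9),(-1,9),(10,9),(10,0),(10,-9),(4,-9)):
    if not ok(w): break
st('end')
```

```text
(-12, 9) ok [-13.6   9.4] F box -7.5 1.0 9.0 w 0.0279 t 30.86
(-1, 9) ok [-2.4  9.4] F box -7.3 1.1 7.1 w 0.0278 t 31.52
(10, 9) ok [8.9 9.3] F box -6.3 1.1 3.3 w 0.0272 t 32.17
(10, 0) ok [8.8 0.3] F box -7.3 1.1 6.8 w 0.0278 t 32.74
(10, -9) ok [ 9.3 -8.8] F box -5.5 1.8 -1.8 w 0.0279 t 33.31
(4, -9) ok [ 3.5 -8.9] F box -2.6 2.3 -9.4 w 0.0284 t 33.73
end 33.73 [ 0.5347 -0.231   0.1659] F [-1.8  2.9 -9.4] w 0.0284
```

Run:
```python
from lev import *
go(1,-9,f=30,sp=.04)
command_gripper(.045); st('released'); command_gripper(.06); e=r.read_state()['eef_pos']; r.move_straight(e+[0,0,.08],speed=.15)
r.reach([.42,.0,.27],q(-36.7))
for n in('top','scene'): snap(n,n+'8')
knob('%s8'); v=pose(0,-9); print('expect',(v@EX).round(1),(v@EY).round(1)); st()
a=cv2.imread('pics/top8.png')[170:260,325:445];b=cv2.imread('pics/scene8.png')[100:190,200:320]
g=np.hstack([cv2.resize(i,(400,300),interpolation=cv2.INTER_CUBIC) for i in(a,b)])
cv2.imwrite('pics/m8.png',np.vstack([g,np.hstack([cv2.resize(cv2.imread('pics/%s8.png'%n),(400,300)) for n in('top','scene')])]))
```

```text
(1, -9) ok [ 0.4 -8.9] F box -4.3 1.7 -7.8 w 0.0276 t 34.02
released 34.33 [ 0.5311 -0.2308  0.1683] F [-0.5  0.2  0.6] w 0.0451
top 120 knob box mm -0.6 -23.4 plate~ [ -0.3 -12.9]
scene 61 knob box mm 0.4 -23.6 plate~ [  0.2 -13. ]
expect -0.0 -16.8
 36.42 [ 0.4209 -0.001   0.2697] F [0.3 0.2 0.2] w 0.06
```

View pics/m8.png

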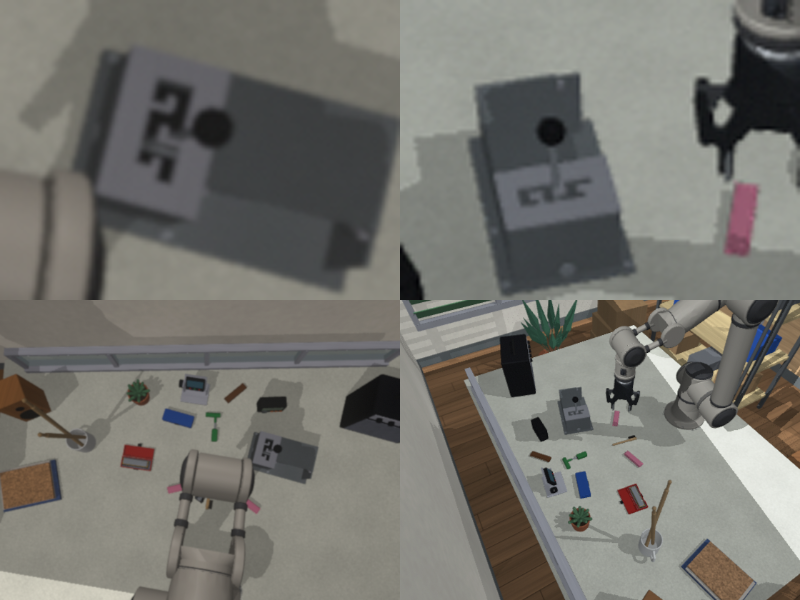

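Run:
```python
from lev import *
p,d,P,h=load('scene','scene8');M=near(P,.5,.2843,.06)&(P[...,2]>.012);print(rect('scene',M,.022),np.median(P[M][:,2]))
r.hold(.3); r.finish_job(); st()
```

```text
[510.1 290.6 105.7  43.8  74.1] 0.020334134651359283
the job is handed in; nothing more can be done
the job is handed in; nothing more can be done
```

The harmonica is lying in the grey-lined half of its red case, and the vent lever is in the half-open slot. I handed the job in at about 37 s of the 54 s allowed; no verdict was reported.

- **Harmonica:** I set it down until it touched with about 4 N, then let go. The pictures show it parallel to the case and inside the walls. Its top is at about 20–21 mm, where about 22 mm was expected, which is within the depth noise.
- **Tilt check:** A plane fitted to the harmonica's top view gave an implausible slope of 0.10 across its narrow depth. I put this down to depth noise and wall points in the mask. The later outlines from the side camera also included wall points, so they don't settle it.
- **Lever:** It slipped out of the grip twice and sprang back to the ajar pocket each time. I then turned the jaws so they pushed along the way the lever opens, and that grip held through the gate to slot 3. I let go at the pocket.
- **Lever position:** Both cameras put the knob upright fore and aft, within 1 mm of the slot 3 pocket. Sideways it read about -23 mm against the expected -17 mm. Up to about 1.5 mm of that comes from the height I assumed for the knob. I take the rest to be play in the gate and calibration error, and it is in the right lane.
- **Other things on the ledge:** None of them looked moved in the last pictures, though the arm hid part of the top view. The arm was clear of everything when I handed in.

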